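# Put the boat epoxy away and cap the spout

## Task

Put the two bottles of boat epoxy away: stand the big resin bottle wholly on the larger round mat on the plywood riser and the small hardener bottle wholly on the smaller one, keeping both upright all the way and setting them down gently. Slide the loose spout cap down over the resin bottle's open spout until it is fully home on the grey collar. Leave the tin, the mixing pot and the wood offcut where they are, and let go of everything.

Things in the scene. Friction and masses are not known exactly. Their poses are not given: they have to be found in the camera images.
- resin: Resin bottle, 160 mm tall, loose, upright at the start, 250 to 460 g. White body 60 mm in diameter up to 82 mm with a paper label, shoulder sloping in to 96 mm, dark grey cylindrical collar 28 mm in diameter from 96 to 128 mm (good to grip), then an open dark grey spout: 16 mm in diameter up to 144 mm, tapering to 8 mm at the tip, 160 mm. Origin at the centre of its underside, z up its axis.
- seat (a point): Point on the resin bottle's axis at the top of its collar, 128 mm above its underside, at the foot of the spout: the cap's mouth rests here when fully home.
- hardener: Hardener bottle, 106 mm tall, loose, standing upright at the start, about 140 g, closed. White round body 40 mm in diameter up to 66 mm with a paper label, shoulder to 74 mm, dark grey screw top 24 mm in diameter from 74 to 106 mm (good to grip). Origin at the centre of its underside, z up its axis.
- cap: Loose dark grey spout cap: a round sleeve 46 mm tall, 25 mm outside and 19 mm inside diameter, closed at the top (bore 41 mm deep), standing on the bench with its mouth down. Origin at the centre of its mouth (lower end), z up its axis.
- mat_large: Larger round black rubber mat, 96 mm in diameter, 3 mm thick, fixed on the riser, at either end. Origin at the centre of its underside; its top face is 3 mm above.
- mat_small: Smaller round black rubber mat, 68 mm in diameter, 3 mm thick, fixed on the riser, at the other end. Origin at the centre of its underside; its top face is 3 mm above.
- riser: Low plywood riser fixed on the bench: board 120 mm deep (its x) and 360 mm wide (its y), its top 60 mm above the bench, with a strip along the far edge (10 mm thick) that stands 4 mm above the board. Origin under its centre on the bench. Mat centres lie 110 mm to either side of its centre, the tin near its middle.
- tin: Bystander: round tin 58 mm in diameter, 70 mm tall, loose, standing on the riser between the mats. Origin at the centre of its underside.
- pot: Bystander: empty white mixing pot, 72 mm across the rim, 75 mm tall, loose on the bench beside the riser. Origin at the centre of its underside.
- offcut: Bystander: wood offcut 100 x 60 x 22 mm (its x, y, z), loose on the bench beside the riser. Origin at the centre of its underside.
Things that resemble listed ones, but are neither listed nor needed, are in the scene too. Of the things shaped like the cap, the grey one is meant.

How it is judged (in metres and radians):
At the end, for the whole second after the job is handed in: Resin within 20 mm of the larger mat's centre, hardener within 16 mm of the smaller mat's, both standing upright (0.07 rad) and at rest; cap on the spout, mouth within 4 mm of the collar top, centred within 4 mm, in line within 0.1 rad; tin, pot and offcut within 30 mm of their starts (horizontal distance between resin and mat_large below 0.02 m and z of resin in the frame of mat_large between 0 and 0.007 m and angle between each of resin, hardener's own z axis and vertical below 0.07 rad and linear speed of each of resin, hardener, cap below 0.02 m/s and horizontal distance between hardener and mat_small below 0.016 m and z of hardener in the frame of mat_small between 0 and 0.007 m and horizontal distance between cap and seat below 0.004 m and z of cap in the frame of seat between -0.004 and 0.004 m and angle between the z axis of cap and the z axis of resin, either way round below 0.1 rad and distance of each of tin, pot, offcut from where it was at the start of the episode below 0.03 m); the robot touches nothing.
It fails at once if a bottle is tipped more than 0.5 rad (about 29 degrees) from upright (angle between any of resin, hardener's own z axis and vertical above 0.5 rad).
It fails at once if a bottle is dropped: it falls free faster than 0.45 m/s (some 10 mm of fall) ((linear speed of resin above 0.45 m/s and contact force between resin and the fingers below 0.5 N) or (linear speed of hardener above 0.45 m/s and contact force between hardener and the fingers below 0.5 N)).
It fails at once if a bottle is rammed onto a mat or the riser (over 45 N) (contact force between any of resin, hardener and mat_large above 45 N or contact force between any of resin, hardener and mat_small above 45 N or contact force between any of resin, hardener and riser above 45 N).
It fails at once if the tin, the pot or the offcut is pushed more than 30 mm (distance of any of tin, pot, offcut from where it was at the start of the episode above 0.03 m).
It also fails if it takes over 72 s, if anything falls off the work surface, if the arm or the gripper's body presses on something with over 40 N, if the wrist force passes 120 N, or if a joint passes its speed limit or range.

## Robot

A 7-joint arm with a two-finger parallel gripper is mounted at the origin on the work surface. World frame = base frame: x ahead of the robot, y to its left, z up, the work surface at z = 0. Lengths are in mm, angles in rad, forces in N, time in s.
With the tool pointing down it reaches from about 350 to 900 mm from the base axis. Payload 7.2 kg.
Tool frame: the origin (TCP) lies on the centre line of the jaws, within the pads' length; the fingertips stand 11 mm ahead of it and the grasp point (between the pads) lies 8 mm behind it; z points along the fingers, y is the line along which they close (so a half turn about z gives the same grasp; the last joint's range is limited). The gripper opens to 88 mm and grips with 3 to 60 N. Pads are 20 mm wide; open, the fingers measure 115 mm over their backs; the gripper's body (75 mm by 178 mm) begins 61 mm behind the grasp point.
Start: joints at [-1.366, 0.411, -0.013, 1.596, 0.006, 1.134, -0.082], TCP at [168.402, 601.888, 233.653] pointing down, gripper open.
Joint ranges: [-2.95, 2.95], [-0.29, 1.99], [-1.47, 1.44], [0.14, 2.54], [-1.03, 4.17], [0.13, 1.85], [-2.86, 2.86]. Speed limits (rad/s): [2.39, 2.39, 3.01, 3.01, 3.14, 3.14, 3.14].

## Interface

Orientations are given as a unit quaternion [w, x, y, z].
In Python, from bench import r, snapshot, calibration, ticket, spotter gives the robot as it stands.
- The arm moves only by the tool arm_command, never from a script. Its argument "series" is a list that holds one entry, the list of rows, each a list of 7 numbers: the shift along the tool's x, y, z in mm, then the turn, a rotation vector about the tool's x, y, z in degrees, then the opening, from 0 (shut) to 1 (fully open). In form: [[[x, y, z, wx, wy, wz, grip], ...]]. A call has 1 to 8 rows; each row shifts and turns the commanded pose from where the row before left it, along the tool's axes as they then stand; what a row does not reach is not made up. A row lasts 1/8 s, in which the tool goes at most 62.5 mm and 10.7 degrees, less where a joint would pass 70% of its speed; a pose out of reach is approached as far as the arm can. A call is refused whole if a number of a shift passes 62.5 or a number of a turn 10.7, either way. A call with a gripper value outside its range is refused whole. The fingers move at their own pace and stop on an object; "squeeze" is the grip in N (left out, the last holds). Time passes only in rows, so rows that do not move let the fingers close. It gives the time, the measured TCP pose, the force, the opening and the grip force at its end, in the units of the state.
- r.sense(): the state, without advancing time (a new reading comes with each control period).
- snapshot(name): name is "scene" or "side" or "wrist"; returns the picture (420x560x3 uint8, blue, green, red); there is no depth.
- calibration(name): a dict with "mtx" (3x3 intrinsics, pixels), "world_from_camera" (4x4, takes a point from camera to world coordinates); the wrist camera has in their place "T_tool_cam" (4x4, takes a point from camera to tool coordinates, whose origin is the TCP and whose axes are the flange's). Camera axes: x right, y up, looking along -z (the intrinsics and any distortion apply to the point x, -y, -z); pixel columns grow to the right and rows downward; lengths in mm; the calibration is good to about 2 mm. A picture is of the moment at which its call begins: read the wrist's pose just before it. calibration takes no time and is no camera call.
- ticket.job_done(): hands the job in; it is judged then, once.
Trained networks look in the newest picture that a camera, given by its name, has taken for a name from the list of things; names that differ only in an ending like _2 or _b are one class to them, and where a whole thing is asked for, a point or a joint stands for the part that bears it (a point fixed in the world has none). Each returns a list of dicts, best first, with "score" (0 to 1); they miss things now and then, are a little off and sometimes report something else, mostly with a low value. They report only what shows in the picture. A call takes as long as a camera call. They do not tell look-alikes from the thing itself.
- spotter.silhouettes(camera, target): "region" (420x560 bool, what is visible of it) and "extent" ([left, top, right, bottom] in pixels, round what is visible of it).
The state is a dict: "t": time; "joint_positions": joint angles; "joint_vel": joint speeds; "joint_efforts": joint torques, N m; "tcp_pos": TCP position; "eef_rot": TCP orientation; "ft_force": force on the tool from outside, world axes, zero at the start; "wrist_torque": the same for the moment, N m; "finger_gap": finger opening in mm; "grip_force": force on a finger pad.
Only numpy, scipy, OpenCV 4.12 (cv2) and the standard library are available. Lean on these libraries where they do the work, as an engineer would, in place of code of your own. Each camera call takes 0.05 s, during which the arm holds its last target. There are 200 camera calls.

## Working session

There is one attempt and no reset: what is moved stays moved. The work goes in short steps, Python scripts to look and compute and a tool call to move; the robot and the scene stay as the last step left them, time stands still between calls to the robot, and variables do not carry over. Pictures are saved under pics/ and viewed, at most 10 in all, crops included, and the job is handed in when it is done.

Besides the shell and the picture viewer there is one more tool, called after "Emit:" by a JSON object that holds its "fn" and its "kwargs", one argument or row to a line. arm_command: Moves the arm, as the interface text tells. Its arguments: {"type":"object","properties":{"series":{"type":"array"},"squeeze":{"type":"number"}},"required":["series"]}

```bash
mkdir -p pics; ls; python3 - <<'E'
from bench import r,snapshot,calibration
import cv2,numpy as np
np.set_printoptions(precision=3,suppress=True)
s=r.sense(); print(s['t'],s['tcp_pos'],s['eef_rot'],s['finger_gap'])
for n in ("scene","side","wrist"):
    c=calibration(n); print(n,{k:np.array(v) for k,v in c.items()})
a=snapshot("scene");b=snapshot("side")
cv2.imwrite("pics/scene0.png",cv2.resize(a,(800,600)));cv2.imwrite("pics/side0.png",cv2.resize(b,(800,600)))
E
```

```text
pics
0.0 [168.304 601.398 232.802] [-0.     0.136  0.991 -0.001] 87.5686651103796
scene {'mtx': array([[392.061,   0.   , 288.045],
       [  0.   , 392.061, 205.854],
       [  0.   ,   0.   ,   1.   ]]), 'world_from_camera': array([[ -0.805,  -0.359,   0.472, 999.404],
       [  0.593,  -0.5  ,   0.631, 624.831],
       [  0.01 ,   0.788,   0.616, 710.588],
       [  0.   ,   0.   ,   0.   ,   1.   ]])}
side {'mtx': array([[404.324,   0.   , 278.048],
       [  0.   , 404.324, 216.024],
       [  0.   ,   0.   ,   1.   ]]), 'world_from_camera': array([[ -0.983,   0.133,  -0.124, 426.103],
       [ -0.182,  -0.698,   0.692, 577.966],
       [  0.005,   0.704,   0.711, 711.494],
       [  0.   ,   0.   ,   0.   ,   1.   ]])}
wrist {'mtx': array([[323.276,   0.   , 276.562],
       [  0.   , 323.276, 206.728],
       [  0.   ,   0.   ,   1.   ]]), 'T_tool_cam': array([[   0.001,    0.954,    0.299,   82.742],
       [   1.   ,    0.   ,   -0.002,   -0.718],
       [  -0.002,    0.299,   -0.954, -151.666],
       [   0.   ,    0.   ,    0.   ,    1.   ]])}
```

View pics/scene0.png

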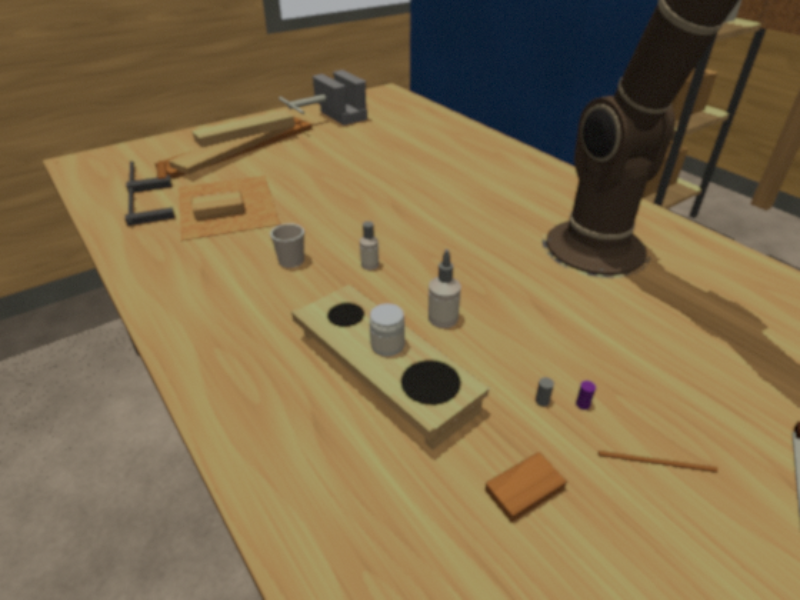

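View pics/side0.png

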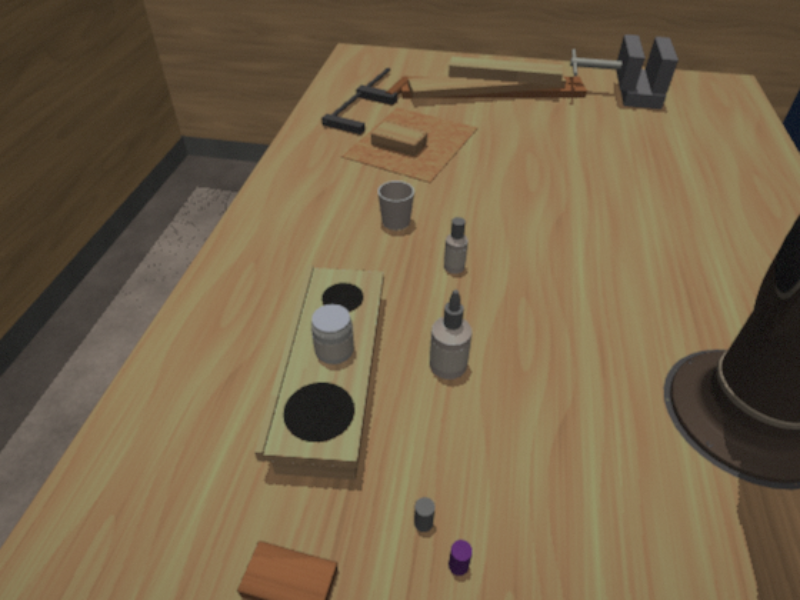

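The views show these things (pixels in the 800x600 scene picture, with side in brackets where I noted it):
- **Resin:** (444,290) [450,340].
- **Hardener:** (369,247) [456,247].
- **Cap candidates:** grey (544,391) [425,515] and purple (586,395) [460,557]. I choose the grey one.
- **Mats:** large (430,382), small (346,314).
- **Bystanders:** tin (387,330), pot (290,246), and the orange-brown offcut (526,485). The beige block on sandpaper (218,205) is not the offcut.

Next I fit positions from both views.

```bash
cat > h.py <<'E'
from bench import r,snapshot,calibration,spotter
import cv2,numpy as np
from scipy.optimize import least_squares
from scipy.spatial.transform import Rotation as R
np.set_printoptions(precision=2,suppress=True)
PROF={'resin':[(30,0),(30,82),(14,96),(14,128),(8,128),(8,144),(4,160)],'hardener':[(20,0),(20,66),(12,74),(12,106)],
'cap':[(12.5,0),(12.5,46)],'mat_large':[(48,3)],'mat_small':[(34,3)],'tin':[(29,0),(29,70)],'pot':[(28,0),(36,75)]}
def tool(s=None):
    s=s or r.sense(); T=np.eye(4); q=np.array(s['eef_rot'])
    T[:3,:3]=R.from_quat(q[[1,2,3,0]]).as_matrix(); T[:3,3]=s['tcp_pos']; return T
def cam(n,T=None):
    c=calibration(n); W=np.array(c['world_from_camera']) if 'world_from_camera' in c else (tool() if T is None else T)@np.array(c['T_tool_cam'])
    return np.array(c['mtx']),W
def proj(K,W,P):
    q=(np.asarray(P)-W[:3,3])@W[:3,:3]; q=q*[1,-1,-1]; q=q@K.T; return q[:,:2]/q[:,2:]
def model(name,p):
    a=np.linspace(0,2*np.pi,48); return np.vstack([np.c_[rr*np.cos(a)+p[0],rr*np.sin(a)+p[1],0*a+z+p[2]] for rr,z in PROF[name]])
def box(K,W,name,p):
    u=proj(K,W,model(name,p)); return np.r_[u.min(0),u.max(0)]
def fit(name,obs,p0,freez=True):
    # obs: list of (K,W,extent)
    def f(p):
        p=p if freez else np.r_[p,p0[2]]
        return np.concatenate([box(K,W,name,p)-e for K,W,e in obs])
    s=least_squares(f,p0 if freez else p0[:2],loss='soft_l1'); return s.x,np.sqrt(np.mean(s.fun**2))
def ext(d): # pixel-edge extents -> continuous, from region
    ys,xs=np.nonzero(d['region']); return np.array([xs.min()-.5,ys.min()-.5,xs.max()+.5,ys.max()+.5])
E
python3 - <<'E'
from h import *
im={}
D={}
for n in('scene','side'):
    im[n]=snapshot(n)
    for t in list(PROF)+['offcut']:
        for d in spotter.silhouettes(n,t)[:4]:
            if d['score']<.3: continue
            e=ext(d); col=np.median(im[n][d['region']],0); print(n,t,round(d['score'],2),e,col)
            if t=='cap' and col.max()-col.min()>30: continue
            D.setdefault((n,t),e)
for t in PROF:
    obs=[(*cam(n),D[n,t]) for n in('scene','side') if (n,t) in D]
    z0=60 if 'mat' in t or t=='tin' else 0
    print(t,*fit(t,obs,np.array([450.,250,z0])),'fixed z',*fit(t,obs,np.array([450.,250,z0]),False))
cv2.imwrite('pics/crop.png',cv2.resize(im['scene'][245:305,360:440],(640,480),interpolation=cv2.INTER_CUBIC))
# offcut centre at z=22
for n in('scene','side'):
    K,W=cam(n); 
    if (n,'offcut') in D:
        e=D[n,'offcut']; u=np.array([(e[0]+e[2])/2,(e[1]+e[3])/2,1]); d=W[:3,:3]@((np.linalg.inv(K)@u)*[1,-1,-1]); print('offcut',W[:3,3]+d*(15-W[2,3])/d[2])
E
```

```text
scene resin 0.7 [299.5 174.5 322.5 228.5] [ 84.  99. 105.]
scene hardener 0.95 [251.5 154.5 266.5 188.5] [ 84. 100. 107.]
scene cap 0.71 [374.5 263.5 387.5 283.5] [52. 65. 69.]
scene mat_large 0.63 [228.5 210.5 254.5 228.5] [25. 30. 31.]
scene mat_large 0.56 [280.5 250.5 322.5 282.5] [24. 29. 30.]
scene mat_small 0.69 [229.5 210.5 254.5 228.5] [25. 30. 31.]
scene tin 0.3 [339.5 316.5 396.5 365.5] [ 52. 101. 154.]
scene pot 0.83 [189.5 155.5 213.5 187.5] [75. 87. 96.]
scene offcut 0.86 [339.5 315.5 396.5 365.5] [ 52. 101. 154.]
scene offcut 0.39 [300.5 175.5 322.5 228.5] [ 85.  99. 105.]
side hardener 0.7 [310.5 151.5 328.5 191.5] [76. 84. 89.]
side cap 0.84 [289.5 348.5 304.5 372.5] [66.5 76.5 82.5]
side mat_large 0.42 [167.5 378.5 236.5 419.5] [ 59.  90. 136.]
side mat_small 0.57 [225.5 198.5 254.5 218.5] [29. 30. 31.]
side tin 0.78 [216.5 212.5 247.5 255.5] [89. 95. 98.]
side pot 0.89 [264.5 126.5 290.5 162.5] [68. 74. 79.]
side pot 0.36 [300.5 202.5 330.5 265.5] [77. 84. 89.]
side offcut 0.77 [166.5 378.5 237.5 419.5] [ 59.   90.  135.5]
resin [431.13 -27.59 -20.21] 0.13444619002219746 fixed z [448.37  -7.86] 0.6786438607595413
hardener [ 464.95 -242.33    0.7 ] 0.502084444618118 fixed z [ 464.82 -243.13] 0.5084577965037652
cap [448.53 254.62  -0.07] 0.5642087617927681 fixed z [448.53 254.65] 0.563892981528419
mat_large [664.88  34.52 122.88] 91.45089046193714 fixed z [667.53  28.36] 83.40190950588588
mat_small [630.79 -64.86  57.75] 0.5057075175673513 fixed z [630.7  -62.82] 0.5687273248974986
tin [ 563.11  294.43 -107.1 ] 79.68566319476736 fixed z [558.71 267.92] 61.0508971790562
pot [ 597.4  -356.65   -0.07] 0.31410256316257984 fixed z [ 597.4  -356.56] 0.31418095334523477
offcut [595.66 358.72  15.  ]
offcut [594.8  346.46  15.  ]
```

View pics/crop.png

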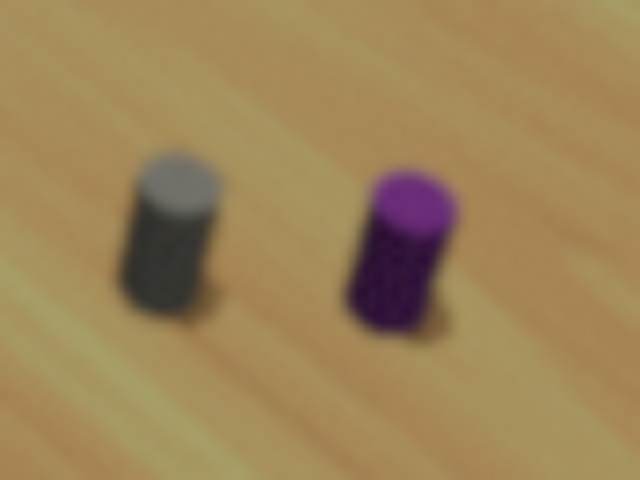

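The close crop confirms that grey stands left at scene (381,274), with purple to its right at about (410,277). I'll redo the resin, large mat and tin with corrected detections. The networks mislabelled some of these, so I'll use the dark-threshold blob for the mat.

```bash
python3 - <<'E'
from h import *
S=cam('scene');Z=cam('side')
b=snapshot('side'); a=snapshot('scene')
def blob(im,x,y):
    m=(im.max(2)<48).astype(np.uint8); n,l,st,_=cv2.connectedComponentsWithStats(m); s=st[l[y,x]]; return np.array([s[0]-.5,s[1]-.5,s[0]+s[2]-.5,s[1]+s[3]-.5])
e2=blob(b,224,288); e1=blob(a,301,267); print(e1,e2)
print('large',*fit('mat_large',[(*S,e1),(*Z,e2)],np.array([630.,157,60])))
q1=blob(a,242,219); q2=blob(b,240,208); print(q1,q2,'small',*fit('mat_small',[(*S,q1),(*Z,q2)],np.array([630.,-60,60])))
print('resin',*fit('resin',[(*S,np.array([299.5,174.5,322.5,228.5])),(*Z,np.array([300.5,202.5,330.5,265.5]))],np.array([448.,-8,0])))
print('tin',*fit('tin',[(*S,np.array([259,214,283.5,248])),(*Z,np.array([216.5,212.5,247.5,255.5]))],np.array([630.,50,60])))
T=tool();print(T)
E
```

```text
[281.5 252.5 320.5 282.5] [198.5 267.5 247.5 308.5]
large [609.47 151.58  55.22] 1.1118390068594368
[229.5 212.5 253.5 227.5] [225.5 198.5 253.5 216.5] small [632.46 -67.81  56.13] 1.1501725385862118
resin [448.67  -8.19  -0.22] 0.49050201804111815
tin [615.72  47.59  61.39] 1.2499576495276035
[[ -0.96   0.27   0.   168.4 ]
 [  0.27   0.96   0.   601.9 ]
 [ -0.     0.    -1.   233.66]
 [  0.     0.     0.     1.  ]]
```

Emit:
{"fn": "arm_command", "kwargs": {
  "series": [
    [[0, 0, 0, 0, 0, -7.85, 1], [0, 0, 0, 0, 0, -7.85, 1], [-24, -50, 0, 0, 0, 0, 1], [-24, -50, 0, 0, 0, 0, 1], [-24, -50, 0, 0, 0, 0, 1], [-24, -50, 0, 0, 0, 0, 1], [-24, -50, 0, 0, 0, 0, 1], [-24, -50, 0, 0, 0, 0, 1]]
  ]
}}

```text
t: 2.1
tcp_pos: [313.5, 300.4, 234.0]
eef_rot: [0.0, -0.001, 1.0, 0.0]
ft_force: [-0.1, 0.5, -0.3]
finger_gap: 87.8
grip_force: 0.0
```

Emit:
{"fn": "arm_command", "kwargs": {
  "series": [
    [[-24, -52, 0, 0, 0, 0, 1], [-24, -52, 0, 0, 0, 0, 1], [-24, -52, 0, 0, 0, 0, 1], [-24, -52, 0, 0, 0, 0, 1], [-24, -52, 0, 0, 0, 0, 1], [-16, -50, 0, 0, 0, 0, 1], [0, 0, 0, 0, 0, 0, 1]]
  ]
}}

```text
t: 2.98
tcp_pos: [449.8, -11.5, 233.9]
eef_rot: [0.0, 0.003, 1.0, -0.0]
ft_force: [-0.7, 0.4, -0.9]
finger_gap: 88.0
grip_force: 0.0
```

```bash
python3 - <<'E'
from h import *
K,W=cam('wrist'); w=snapshot('wrist')
for t in('resin','hardener'):
  for d in spotter.silhouettes('wrist',t)[:2]: print(t,d['score'],ext(d))
print('pred',box(K,W,'resin',[448.7,-8.2,0]), 'collar top c',proj(K,W,[[448.7,-8.2,128],[448.7,-8.2,160]]))
# draw predicted outline
for z,rr in((160,4),(128,14),(96,14),(82,30),(0,30)):
    a=np.linspace(0,6.28,40); u=proj(K,W,np.c_[448.7+rr*np.cos(a),-8.2+rr*np.sin(a),0*a+z]); cv2.polylines(w,[np.int32(u*8)],True,(0,255,0),1,cv2.LINE_AA,3)
cv2.imwrite('pics/w1.png',w)
E
```

```text
hardener 0.56 [ 12.5 175.5 105.5 232.5]
pred [249.19 150.94 310.96 225.86] collar top c [[280.69 207.73]
 [281.24 220.81]]
```

View pics/w1.png

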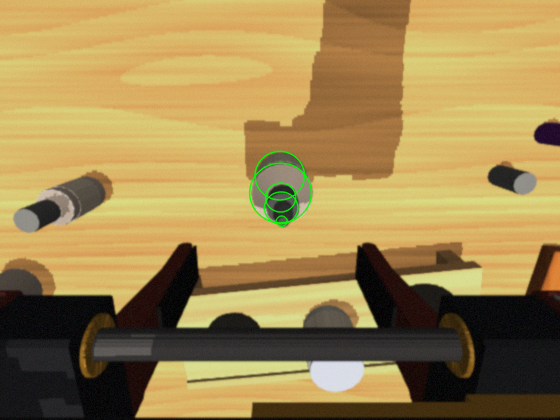

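The wrist view shows the resin under the gripper at (280,190). The model outline drawn from the fit lies on it, the hardener is at left (60,205) and the grey cap at right (512,179). The position holds, so I go down and grasp the collar.

Emit:
{"fn": "arm_command", "kwargs": {
  "series": [
    [[1.1, 3.3, 25, 0, 0, 0, 1], [0, 0, 30, 0, 0, 0, 1], [0, 0, 30, 0, 0, 0, 1], [0, 0, 25, 0, 0, 0, 1], [0, 0, 14, 0, 0, 0, 1], [0, 0, 0, 0, 0, 0, 0.6], [0, 0, 0, 0, 0, 0, 0.4], [0, 0, 0, 0, 0, 0, 0.25]]
  ],
  "squeeze": 25
}}

```text
t: 4.12
tcp_pos: [448.6, -4.3, 110.4]
eef_rot: [0.001, -0.001, 1.0, 0.0]
ft_force: [1.4, -0.6, -0.0]
finger_gap: 61.1
grip_force: 0.0
```

Emit:
{"fn": "arm_command", "kwargs": {
  "series": [
    [[0, 0, 0, 0, 0, 0, 0.25], [0, 0, 0, 0, 0, 0, 0], [0, 0, 0, 0, 0, 0, 0], [0, 0, 0, 0, 0, 0, 0], [0, 0, 0, 0, 0, 0, 0]]
  ]
}}

```text
t: 4.75
tcp_pos: [448.0, -4.6, 109.6]
eef_rot: [-0.0, -0.001, 1.0, -0.0]
ft_force: [-0.2, -0.5, -0.3]
finger_gap: 27.8
grip_force: 25.0
```

Emit:
{"fn": "arm_command", "kwargs": {
  "series": [
    [[0, 0, -5, 0, 0, 0, 0], [0, 0, -15, 0, 0, 0, 0], [0, 0, -25, 0, 0, 0, 0], [0, 0, -30, 0, 0, 0, 0], [0, 0, -25, 0, 0, 0, 0], [0, 0, -15, 0, 0, 0, 0], [0, 0, -5, 0, 0, 0, 0], [0, 0, 0, 0, 0, 0, 0]]
  ]
}}

```text
t: 5.75
tcp_pos: [447.8, -4.4, 229.4]
eef_rot: [-0.0, -0.001, 1.0, 0.0]
ft_force: [0.2, -1.2, -3.2]
finger_gap: 27.9
grip_force: 24.9
```

```bash
python3 - <<'E'
from h import *
s=r.sense(); print(s['tcp_pos'],s['ft_force'],s['finger_gap'],s['wrist_torque'])
T=tool();K,W=cam('wrist',T); w=snapshot('wrist')
for t in('mat_large','mat_small','tin','hardener','resin'):
  for d in spotter.silhouettes('wrist',t)[:3]: print(t,round(d['score'],2),ext(d))
p=[T[0,3],T[1,3],0]; a=np.linspace(0,6.28,40)
print('mat pred',box(K,W,'mat_large',[609.5,152,60]),box(K,W,'mat_small',[631,-64,60]))
for z in (230-112-8+18,):
  pass
b=T[2,3]-110
for z,rr in((160,4),(128,14),(82,30),(0,30)):
    u=proj(K,W,np.c_[p[0]+rr*np.cos(a),p[1]+rr*np.sin(a),0*a+z+b]); cv2.polylines(w,[np.int32(u*8)],True,(0,255,0),1,cv2.LINE_AA,3)
cv2.imwrite('pics/w2.png',w)
E
```

```text
[447.82  -4.41 229.42] [ 0.15 -1.25 -3.18] 27.907745656573443 [0.01 0.   0.02]
mat_large 0.9 [398.5 287.5 455.5 326.5]
tin 0.83 [296.5 315.5 321.5 395.5]
hardener 0.85 [  0.5 177.5  97.5 234.5]
resin 0.63 [226.5 174.5 324.5 326.5]
mat pred [369.08 289.4  452.02 358.93] [197.15 316.24 254.59 363.88]
```

View pics/w2.png

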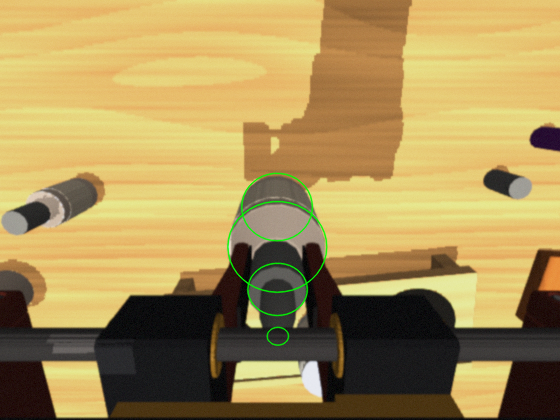

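The wrist view shows the resin held upright, with its body at (277,215) and spout at (277,325). The model lies on it, and the large mat is seen at right (425,305). I carry it to the mat at about (609,155).

Emit:
{"fn": "arm_command", "kwargs": {
  "series": [
    [[-8, 8, 0, 0, 0, 0, 0], [-20, 20, 0, 0, 0, 0, 0], [-28, 28, 0, 0, 0, 0, 0], [-32, 32, 0, 0, 0, 0, 0], [-30, 30, 0, 0, 0, 0, 0], [-24, 24, 0, 0, 0, 0, 0], [-14, 13, 0, 0, 0, 0, 0], [-5, 5, 0, 0, 0, 0, 0]]
  ]
}}

```text
t: 7.05
tcp_pos: [609.3, 157.5, 228.6]
eef_rot: [-0.0, -0.002, 1.0, -0.0]
ft_force: [-0.8, -0.7, -3.8]
finger_gap: 27.3
grip_force: 24.9
```

Emit:
{"fn": "arm_command", "kwargs": {
  "series": [
    [[0, 0, 0, 0, 0, 0, 0], [0, 0, 12, 0, 0, 0, 0], [0, 0, 15, 0, 0, 0, 0], [0, 0, 12, 0, 0, 0, 0], [0, 0, 6, 0, 0, 0, 0], [0, 0, 3, 0, 0, 0, 0], [0, 0, 0, 0, 0, 0, 0]]
  ]
}}

```text
t: 7.92
tcp_pos: [608.9, 155.7, 181.7]
eef_rot: [0.0, -0.001, 1.0, 0.0]
ft_force: [-0.2, 0.1, -3.1]
finger_gap: 27.3
grip_force: 24.9
```

```bash
python3 - <<'E'
from h import *
T=tool();print(T[:3,3]); a=snapshot('scene');b=snapshot('side')
cv2.imwrite('pics/c3.png',np.hstack([cv2.resize(a[150:320,220:400],(400,378)),cv2.resize(b[150:320,160:340],(400,378))]))
E
```

```text
[608.92 155.73 181.66]
```

View pics/c3.png

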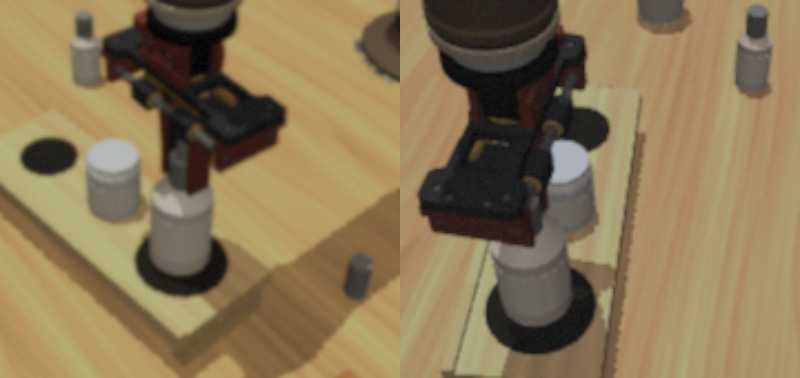

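Both crops show the bottle above the middle of the large mat with its rim all round, scene (182,260) and side (537,310). I lower it gently to contact.

Emit:
{"fn": "arm_command", "kwargs": {
  "series": [
    [[0, 0, 3, 0, 0, 0, 0], [0, 0, 2, 0, 0, 0, 0], [0, 0, 1.5, 0, 0, 0, 0], [0, 0, 1, 0, 0, 0, 0], [0, 0, 0.5, 0, 0, 0, 0], [0, 0, 0, 0, 0, 0, 0]]
  ]
}}

```text
t: 8.78
tcp_pos: [608.8, 155.7, 173.6]
eef_rot: [-0.0, -0.001, 1.0, 0.0]
ft_force: [-0.7, -0.2, -3.4]
finger_gap: 27.3
grip_force: 24.9
```

Emit:
{"fn": "arm_command", "kwargs": {
  "series": [
    [[0, 0, 0.7, 0, 0, 0, 0], [0, 0, 0, 0, 0, 0, 0]]
  ]
}}

```text
t: 9.02
tcp_pos: [608.8, 155.7, 172.9]
eef_rot: [-0.0, -0.001, 1.0, 0.0]
ft_force: [0.5, 0.1, -3.8]
finger_gap: 27.8
grip_force: 24.9
```

Emit:
{"fn": "arm_command", "kwargs": {
  "series": [
    [[0, 0, 0.6, 0, 0, 0, 0], [0, 0, 0, 0, 0, 0, 0]]
  ]
}}

```text
t: 9.28
tcp_pos: [609.0, 155.7, 172.7]
eef_rot: [0.0, -0.001, 1.0, 0.0]
ft_force: [-0.8, -0.6, -0.8]
finger_gap: 27.4
grip_force: 24.9
```

Emit:
{"fn": "arm_command", "kwargs": {
  "series": [
    [[0, 0, 0.6, 0, 0, 0, 0], [0, 0, 0, 0, 0, 0, 0]]
  ]
}}

```text
t: 9.52
tcp_pos: [609.3, 155.6, 172.6]
eef_rot: [0.001, -0.001, 1.0, 0.0]
ft_force: [-1.2, -1.2, 6.2]
finger_gap: 27.9
grip_force: 25.0
```

Contact shows as 6 N upward, with about 9 N unloaded. Release and rise.

Emit:
{"fn": "arm_command", "kwargs": {
  "series": [
    [[0, 0, -0.5, 0, 0, 0, 0], [0, 0, 0, 0, 0, 0, 0.5], [0, 0, 0, 0, 0, 0, 0.6], [0, 0, 0, 0, 0, 0, 0.7], [0, 0, 0, 0, 0, 0, 0.7], [0, 0, -20, 0, 0, 0, 0.7], [0, 0, -40, 0, 0, 0, 0.7], [0, 0, -50, 0, 0, 0, 0.8]]
  ]
}}

```text
t: 10.52
tcp_pos: [608.2, 155.7, 282.5]
eef_rot: [-0.001, -0.001, 1.0, -0.0]
ft_force: [0.6, -0.2, -0.1]
finger_gap: 67.8
grip_force: 0.0
```

```bash
python3 - <<'E'
from h import *
print(tool()[:3,3])
D={}
for n in('scene','side','wrist'):
    T=tool(); snapshot(n)
    for t in('resin','mat_large','hardener'):
        for d in spotter.silhouettes(n,t)[:3]: print(n,t,round(d['score'],2),ext(d))
    K,W=cam(n,T); print(n,'pred',box(K,W,'resin',[609,155.6,63]),box(K,W,'hardener',[464.9,-242.7,0]))
E
```

```text
[608.24 155.66 282.52]
scene resin 0.57 [287.5 209.5 315.5 276.5]
scene resin 0.26 [189.5 156.5 212.5 185.5]
scene mat_large 0.97 [280.5 256.5 322.5 282.5]
scene mat_large 0.33 [374.5 264.5 386.5 283.5]
scene hardener 0.57 [339.5 316.5 396.5 364.5]
scene hardener 0.54 [251.5 154.5 265.5 187.5]
scene hardener 0.32 [228.5 210.5 255.5 228.5]
scene pred [287.94 209.34 316.7  276.43] [251.87 153.85 265.55 188.68]
side resin 0.56 [202.5 229.5 236.5 298.5]
side mat_large 0.56 [198.5 271.5 248.5 309.5]
side hardener 0.81 [310.5 153.5 327.5 191.5]
side pred [201.39 229.23 238.35 300.88] [310.85 151.84 328.17 191.98]
wrist resin 0.7 [ 21.5 121.5 338.5 257.5]
wrist resin 0.57 [243.5 155.5 307.5 238.5]
wrist mat_large 0.73 [235.5 138.5 317.5 200.5]
wrist pred [244.15 155.2  308.97 236.98] [-176.57   20.26  -32.69   71.04]
```

The resin stands where predicted, at (609,155.6,63), in all three views. Now the hardener.

Emit:
{"fn": "arm_command", "kwargs": {
  "series": [
    [[8, -22, -5, 0, 0, 0, 1], [18, -50, 0, 0, 0, 0, 1], [21, -58, 0, 0, 0, 0, 1], [21, -58, 0, 0, 0, 0, 1], [21, -58, 0, 0, 0, 0, 1], [21, -58, 0, 0, 0, 0, 1], [18, -50, 30, 0, 0, 0, 1], [12, -34, 40, 0, 0, 0, 1]]
  ]
}}

```text
t: 12.12
tcp_pos: [467.5, -236.3, 218.0]
eef_rot: [0.002, 0.001, 1.0, -0.0]
ft_force: [1.6, -0.1, 0.3]
finger_gap: 87.8
grip_force: 0.0
```

Emit:
{"fn": "arm_command", "kwargs": {
  "series": [
    [[4, -10, 10, 0, 0, 0, 1], [0, 0, 0, 0, 0, 0, 1], [0, 0, 0, 0, 0, 0, 1]]
  ]
}}

```text
t: 12.5
tcp_pos: [466.5, -241.6, 208.4]
eef_rot: [0.001, -0.001, 1.0, 0.0]
ft_force: [-0.1, 0.6, -0.8]
finger_gap: 87.9
grip_force: 0.0
```

```bash
python3 - <<'E'
from h import *
T=tool();print(T[:3,3]); w=snapshot('wrist')
K,W=cam('wrist',T); print('pred',box(K,W,'hardener',[464.9,-242.7,0]),box(K,W,'mat_small',[631,-64,60]))
for t in('hardener','mat_small'):
  for d in spotter.silhouettes('wrist',t)[:3]:
    e=ext(d);print(t,round(d['score'],2),e)
    if t=='hardener': print(fit(t,[(K,W,e)],np.array([464.9,-242.7,0]),False))
E
```

```text
[ 466.46 -241.6   208.38]
pred [254.18 162.47 296.6  222.1 ] [405.45 313.57 467.47 364.48]
hardener 0.95 [255.5 164.5 296.5 223.5]
(array([ 466.55, -242.12]), np.float64(0.6012251457112191))
hardener 0.64 [364.5 271.5 559.5 395.5]
(array([647.01,  27.45]), np.float64(53.22705246833596))
```

Emit:
{"fn": "arm_command", "kwargs": {
  "series": [
    [[0.5, -0.7, 30, 0, 0, 0, 0.8], [0, 0, 40, 0, 0, 0, 0.7], [0, 0, 30, 0, 0, 0, 0.6], [0, 0, 15, 0, 0, 0, 0.5], [0, 0, 6.4, 0, 0, 0, 0.45], [0, 0, 0, 0, 0, 0, 0.35], [0, 0, 0, 0, 0, 0, 0], [0, 0, 0, 0, 0, 0, 0]]
  ],
  "squeeze": 18
}}

```text
t: 13.65
tcp_pos: [465.4, -243.3, 86.6]
eef_rot: [0.001, -0.001, 1.0, -0.0]
ft_force: [-0.8, 0.7, 2.9]
finger_gap: 23.6
grip_force: 18.0
```

Emit:
{"fn": "arm_command", "kwargs": {
  "series": [
    [[0, 0, 0, 0, 0, 0, 0], [0, 0, 0, 0, 0, 0, 0], [0, 0, 0, 0, 0, 0, 0]]
  ]
}}

```text
t: 14.02
tcp_pos: [465.5, -243.3, 86.6]
eef_rot: [0.001, -0.001, 1.0, -0.0]
ft_force: [-0.5, 1.1, 5.8]
finger_gap: 23.4
grip_force: 18.0
```

Emit:
{"fn": "arm_command", "kwargs": {
  "series": [
    [[0, 0, -5, 0, 0, 0, 0], [0, 0, -15, 0, 0, 0, 0], [0, 0, -30, 0, 0, 0, 0], [0, 0, -35, 0, 0, 0, 0], [0, 0, -25, 0, 0, 0, 0], [0, 0, -8, 0, 0, 0, 0], [-10, 10, 0, 0, 0, 0, 0], [-20, 21, 0, 0, 0, 0, 0]]
  ]
}}

```text
t: 15.02
tcp_pos: [494.6, -211.7, 203.0]
eef_rot: [-0.001, 0.0, 1.0, 0.0]
ft_force: [1.3, 0.5, -1.2]
finger_gap: 23.8
grip_force: 18.0
```

Emit:
{"fn": "arm_command", "kwargs": {
  "series": [
    [[-28, 30, 0, 0, 0, 0, 0], [-32, 35, 0, 0, 0, 0, 0], [-30, 33, 0, 0, 0, 0, 0], [-25, 27, 0, 0, 0, 0, 0], [-14, 16, 0, 0, 0, 0, 0], [-6, 7, 0, 0, 0, 0, 0], [0, 0, 0, 0, 0, 0, 0], [0, 0, 0, 0, 0, 0, 0]]
  ]
}}

```text
t: 16.02
tcp_pos: [628.9, -65.5, 204.0]
eef_rot: [-0.0, 0.0, 1.0, -0.0]
ft_force: [-0.5, 0.1, -1.0]
finger_gap: 23.6
grip_force: 18.0
```

```bash
python3 - <<'E'
from h import *
T=tool();print(T[:3,3],r.sense()['finger_gap']); w=snapshot('wrist')
K,W=cam('wrist',T); print('pred mat',box(K,W,'mat_small',[631,-64,60]),'hard',box(K,W,'hardener',[T[0,3],T[1,3],T[2,3]-86.6]))
a=np.linspace(0,6.28,60)
for p,z,rr in(((631,-64),63,34),(T[:2,3],T[2,3]-86.6,20),(T[:2,3],T[2,3]-20.6,20)):
    u=proj(K,W,np.c_[p[0]+rr*np.cos(a),p[1]+rr*np.sin(a),0*a+z]); cv2.polylines(w,[np.int32(u*8)],True,(0,255,0),1,cv2.LINE_AA,3)
cv2.imwrite('pics/w4.png',w)
E
```

```text
[628.88 -65.54 203.98] 23.60915430551118
pred mat [242.18 164.15 314.36 233.44] hard [242.74 191.99 311.12 313.31]
```

View pics/w4.png

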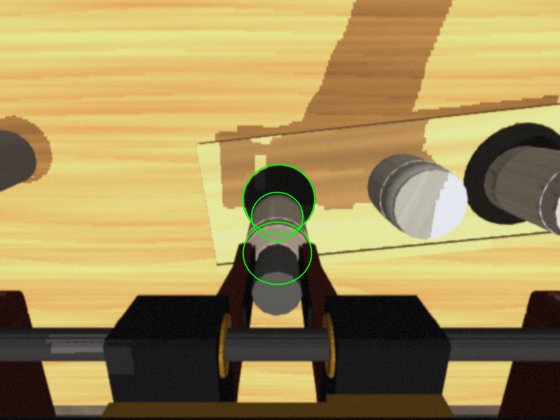

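The mat model at (631,-64) lies exactly on the small mat, at (279,199) in the picture, and the hardener hangs upright over it. I lower it.

Emit:
{"fn": "arm_command", "kwargs": {
  "series": [
    [[-2, 1.5, 8, 0, 0, 0, 0], [0, 0, 13, 0, 0, 0, 0], [0, 0, 13, 0, 0, 0, 0], [0, 0, 10, 0, 0, 0, 0], [0, 0, 4, 0, 0, 0, 0], [0, 0, 2.5, 0, 0, 0, 0], [0, 0, 1.5, 0, 0, 0, 0], [0, 0, 0, 0, 0, 0, 0]]
  ]
}}

```text
t: 17.08
tcp_pos: [631.7, -62.4, 152.0]
eef_rot: [0.0, -0.001, 1.0, 0.0]
ft_force: [-0.2, 0.5, -1.4]
finger_gap: 23.7
grip_force: 18.0
```

Emit:
{"fn": "arm_command", "kwargs": {
  "series": [
    [[0, 0, 0.8, 0, 0, 0, 0], [0, 0, 0.8, 0, 0, 0, 0], [0, 0, 0, 0, 0, 0, 0]]
  ]
}}

```text
t: 17.45
tcp_pos: [631.6, -62.4, 150.2]
eef_rot: [-0.0, -0.001, 1.0, 0.0]
ft_force: [-0.3, -0.5, -1.6]
finger_gap: 23.5
grip_force: 18.0
```

Emit:
{"fn": "arm_command", "kwargs": {
  "series": [
    [[0, 0, 0.6, 0, 0, 0, 0], [0, 0, 0, 0, 0, 0, 0]]
  ]
}}

```text
t: 17.7
tcp_pos: [631.7, -62.4, 149.8]
eef_rot: [0.0, -0.001, 1.0, 0.0]
ft_force: [-0.2, 0.5, -0.5]
finger_gap: 23.9
grip_force: 18.0
```

Emit:
{"fn": "arm_command", "kwargs": {
  "series": [
    [[0, 0, 0.6, 0, 0, 0, 0], [0, 0, 0, 0, 0, 0, 0]]
  ]
}}

```text
t: 17.95
tcp_pos: [631.9, -62.4, 149.7]
eef_rot: [0.0, -0.001, 1.0, 0.0]
ft_force: [-0.8, 0.9, 6.0]
finger_gap: 23.7
grip_force: 18.0
```

Emit:
{"fn": "arm_command", "kwargs": {
  "series": [
    [[0, 0, -0.5, 0, 0, 0, 0], [0, 0, 0, 0, 0, 0, 0.45], [0, 0, 0, 0, 0, 0, 0.55], [0, 0, 0, 0, 0, 0, 0.6], [0, 0, -20, 0, 0, 0, 0.6], [0, 0, -40, 0, 0, 0, 0.6], [0, 0, -50, 0, 0, 0, 0.6], [0, 0, -30, 0, 0, 0, 0.6]]
  ]
}}

```text
t: 18.95
tcp_pos: [632.2, -62.8, 292.1]
eef_rot: [0.001, -0.0, 1.0, -0.0]
ft_force: [-0.9, -0.3, -0.5]
finger_gap: 52.5
grip_force: 0.0
```

Emit:
{"fn": "arm_command", "kwargs": {
  "series": [
    [[12, 20, 0, 0, 0, 0, 0.6], [25, 43, 0, 0, 0, 0, 0.6], [29, 50, 0, 0, 0, 0, 0.6], [29, 50, 0, 0, 0, 0, 0.6], [29, 50, 0, 0, 0, 0, 0.6], [29, 50, 30, 0, 0, 0, 0.6], [22, 39, 40, 0, 0, 0, 0.6], [8, 15, 50, 0, 0, 0, 0.6]]
  ]
}}

```text
t: 19.95
tcp_pos: [448.2, 255.6, 170.4]
eef_rot: [0.001, -0.003, 1.0, 0.001]
ft_force: [1.1, 0.7, -0.5]
finger_gap: 52.8
grip_force: 0.0
```

Emit:
{"fn": "arm_command", "kwargs": {
  "series": [
    [[0, 0, 20, 0, 0, 0, 0.6], [0, 0, 0, 0, 0, 0, 0.6], [0, 0, 0, 0, 0, 0, 0.6]]
  ]
}}

```text
t: 20.32
tcp_pos: [450.2, 252.3, 151.7]
eef_rot: [0.001, -0.0, 1.0, 0.0]
ft_force: [0.8, 0.5, 0.6]
finger_gap: 52.7
grip_force: 0.0
```

```bash
python3 - <<'E'
from h import *
T=tool();print(T[:3,3]); w=snapshot('wrist')
K,W=cam('wrist',T); print('pred',box(K,W,'cap',[448.5,254.7,0]))
for d in spotter.silhouettes('wrist','cap')[:3]:
    e=ext(d);print(round(d['score'],2),e,np.median(w[d['region']],0),fit('cap',[(K,W,e)],np.array([448.5,254.7,0]),False))
for n in('scene','side'):
    K,W=cam(n); snapshot(n)
    for t,p in(('hardener',[631.7,-62.4,63]),('resin',[609,155.6,63])):
        for d in spotter.silhouettes(n,t)[:2]: print(n,t,round(d['score'],2),ext(d))
        print('pred',box(K,W,t,p))
E
```

```text
[450.19 252.29 151.73]
pred [264.47 180.27 294.41 221.21]
0.83 [265.5 180.5 293.5 219.5] [88. 92. 93.] (array([447.76, 254.75]), np.float64(0.963289323417073))
0.65 [314.5 128.5 351.5 162.5] [112.  36.  94.] (array([399.22, 299.31]), np.float64(0.7872040079826615))
pred [232.29 182.61 249.95 224.43]
scene resin 0.98 [286.5 209.5 315.5 275.5]
pred [287.94 209.34 316.7  276.43]
side hardener 0.6 [228.5 168.5 247.5 213.5]
pred [228.27 168.62 248.08 214.32]
side resin 0.93 [202.5 229.5 237.5 299.5]
pred [201.39 229.23 238.35 300.88]
```

The hardener stands as predicted. I grasp the grey cap at (448,254.7).

Emit:
{"fn": "arm_command", "kwargs": {
  "series": [
    [[2.2, 2.4, 30, 0, 0, 0, 0.55], [0, 0, 40, 0, 0, 0, 0.5], [0, 0, 35, 0, 0, 0, 0.5], [0, 0, 18, 0, 0, 0, 0.5], [0, 0, 6.7, 0, 0, 0, 0.45], [0, 0, 0, 0, 0, 0, 0.4], [0, 0, 0, 0, 0, 0, 0], [0, 0, 0, 0, 0, 0, 0]]
  ],
  "squeeze": 15
}}

```text
t: 21.72
tcp_pos: [447.8, 255.1, 21.9]
eef_rot: [0.001, -0.001, 1.0, 0.001]
ft_force: [0.4, -0.5, 2.3]
finger_gap: 25.5
grip_force: 15.0
```

Emit:
{"fn": "arm_command", "kwargs": {
  "series": [
    [[0, 0, 0, 0, 0, 0, 0], [0, 0, 0, 0, 0, 0, 0], [0, 0, -20, 0, 0, 0, 0], [0, 0, -40, 0, 0, 0, 0], [0, 0, -60, 0, 0, 0, 0], [0, 0, -60, 0, 0, 0, 0], [0, 0, -40, 0, 0, 0, 0], [0, 0, -20, 0, 0, 0, 0]]
  ]
}}

```text
t: 22.72
tcp_pos: [447.7, 255.0, 263.8]
eef_rot: [0.001, -0.001, 1.0, 0.001]
ft_force: [-0.3, -0.1, -0.7]
finger_gap: 25.2
grip_force: 15.0
```

Emit:
{"fn": "arm_command", "kwargs": {
  "series": [
    [[0, 0, -10, 0, 0, 0, 0], [0, 0, 0, 0, 0, 0, 0], [0, 0, 0, 0, 0, 0, 0]]
  ]
}}

```text
t: 23.1
tcp_pos: [446.7, 254.4, 269.9]
eef_rot: [-0.001, -0.001, 1.0, -0.001]
ft_force: [-0.2, 0.8, 0.2]
finger_gap: 25.3
grip_force: 15.0
```

```bash
python3 - <<'E'
from h import *
T=tool();print(T[:3,3],r.sense()['finger_gap']); w=snapshot('wrist')
K,W=cam('wrist',T); q=T[:3,3]-[0,0,22]; print('pred',box(K,W,'cap',q))
for d in spotter.silhouettes('wrist','cap')[:2]:
    e=ext(d);print(round(d['score'],2),e,np.median(w[d['region']],0),fit('cap',[(K,W,e)],q,False)[0]-q[:2])
a=np.linspace(0,6.28,60)
for z in(0,46):
    u=proj(K,W,q+np.c_[12.5*np.cos(a),12.5*np.sin(a),0*a+z]); cv2.polylines(w,[np.int32(u*8)],True,(0,255,0),1,cv2.LINE_AA,3)
cv2.imwrite('pics/w5.png',cv2.resize(w[150:390,180:380],(600,720)[:2] if 0 else (500,600),interpolation=cv2.INTER_CUBIC))
E
```

```text
[446.71 254.45 269.93] 25.306373160153008
pred [249.55 233.13 304.69 320.27]
0.78 [301.5 124.5 326.5 148.5] [113.  38.  96.] [-70.25   9.23]
0.58 [250.5 235.5 303.5 321.5] [80. 85. 87.] [ 1.04 -0.05]
```

View pics/w5.png

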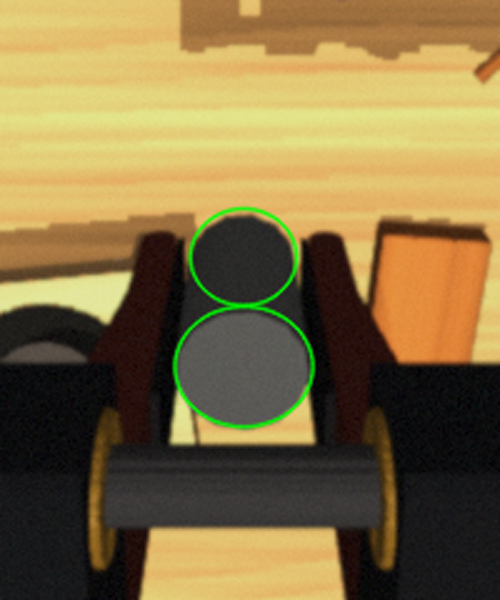

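The crop shows the cap held straight, with its top at (243,367) and mouth rim at (243,257). It sits on the model, with X offset within about 1 mm. I stop beside the resin and look at it with the same camera.

Emit:
{"fn": "arm_command", "kwargs": {
  "series": [
    [[-10, -3, 0, 0, 0, 0, 0], [-25, -6, 0, 0, 0, 0, 0], [-32, -8, 0, 0, 0, 0, 0], [-35, -8, 0, 0, 0, 0, 0], [-32, -8, 0, 0, 0, 0, 0], [-20, -6, 0, 0, 0, 0, 0], [-8, 0, 0, 0, 0, 0, 0], [0, 0, 0, 0, 0, 0, 0]]
  ]
}}

```text
t: 24.2
tcp_pos: [609.3, 215.9, 270.5]
eef_rot: [-0.0, -0.0, 1.0, -0.0]
ft_force: [0.0, 0.8, -0.5]
finger_gap: 25.4
grip_force: 15.0
```

```bash
python3 - <<'E'
from h import *
T=tool();print(T[:3,3],r.sense()['finger_gap']); w=snapshot('wrist')
K,W=cam('wrist',T); q=T[:3,3]-[0,0,22]; 
for t,p in(('resin',np.array([609,155.6,63])),('cap',q)):
  print(t,'pred',box(K,W,t,p))
  for d in spotter.silhouettes('wrist',t)[:2]:
    e=ext(d);print(round(d['score'],2),e,fit(t,[(K,W,e)],p,False)[0]-p[:2])
p=[609,155.6,63];a=np.linspace(0,6.28,60)
for z,rr in((0,30),(82,30),(96,14),(128,14),(128,8),(160,4)):
    u=proj(K,W,p+np.c_[rr*np.cos(a),rr*np.sin(a),0*a+z]); cv2.polylines(w,[np.int32(u*8)],True,(0,255,0),1,cv2.LINE_AA,3)
cv2.imwrite('pics/w6.png',cv2.resize(w[130:280,130:330],(800,600),interpolation=cv2.INTER_CUBIC))
E
```

```text
[609.32 215.88 270.46] 25.445645230151257
resin pred [175.61 155.16 249.88 241.17]
0.76 [175.5 156.5 248.5 242.5] [ 1.13 -0.7 ]
cap pred [249.59 233.11 304.72 320.28]
0.6 [249.5 234.5 303.5 321.5] [ 0.76 -0.3 ]
```

View pics/w6.png

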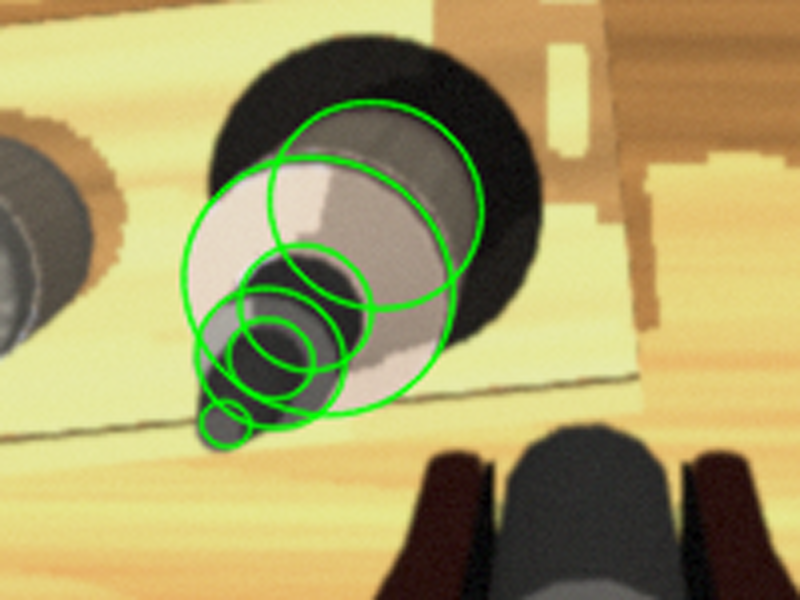

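The crop shows the resin well inside the large mat, spout tip at (222,425), with the model about 1 mm off. Net target TCP is about (609.3,155.2). I move over it and lower.

Emit:
{"fn": "arm_command", "kwargs": {
  "series": [
    [[0, -10, 0, 0, 0, 0, 0], [0, -20, 0, 0, 0, 0, 0], [0, -18, 0, 0, 0, 0, 0], [0, -9, 0, 0, 0, 0, 0], [0, -3.7, 0, 0, 0, 0, 0], [0, 0, 0, 0, 0, 0, 0], [0, 0, 0, 0, 0, 0, 0]]
  ]
}}

```text
t: 25.22
tcp_pos: [609.3, 155.9, 270.9]
eef_rot: [-0.0, -0.001, 1.0, 0.0]
ft_force: [0.2, -0.3, -0.3]
finger_gap: 25.6
grip_force: 15.0
```

Emit:
{"fn": "arm_command", "kwargs": {
  "series": [
    [[0, 0, 10, 0, 0, 0, 0], [0, 0, 10, 0, 0, 0, 0], [0, 0, 6, 0, 0, 0, 0], [0, 0, 5, 0, 0, 0, 0], [0, 0, 4, 0, 0, 0, 0], [0, 0, 0, 0, 0, 0, 0]]
  ]
}}

```text
t: 25.98
tcp_pos: [609.2, 155.2, 235.8]
eef_rot: [-0.0, -0.001, 1.0, -0.0]
ft_force: [-0.6, 0.1, 0.9]
finger_gap: 25.0
grip_force: 15.0
```

Emit:
{"fn": "arm_command", "kwargs": {
  "series": [
    [[0, 0, 3, 0, 0, 0, 0], [0, 0, 3, 0, 0, 0, 0], [0, 0, 3, 0, 0, 0, 0], [0, 0, 0, 0, 0, 0, 0]]
  ]
}}

```text
t: 26.48
tcp_pos: [609.2, 155.2, 226.7]
eef_rot: [-0.0, -0.001, 1.0, -0.0]
ft_force: [0.7, -0.1, 0.9]
finger_gap: 25.2
grip_force: 15.0
```

Emit:
{"fn": "arm_command", "kwargs": {
  "series": [
    [[0, 0, 3, 0, 0, 0, 0], [0, 0, 3, 0, 0, 0, 0], [0, 0, 2, 0, 0, 0, 0], [0, 0, 1.5, 0, 0, 0, 0], [0, 0, 1.2, 0, 0, 0, 0], [0, 0, 0, 0, 0, 0, 0]]
  ]
}}

```text
t: 27.22
tcp_pos: [609.3, 155.2, 216.3]
eef_rot: [-0.0, -0.001, 1.0, -0.0]
ft_force: [-0.5, -0.6, -0.5]
finger_gap: 25.4
grip_force: 15.0
```

Emit:
{"fn": "arm_command", "kwargs": {
  "series": [
    [[0, 0, 1.5, 0, 0, 0, 0], [0, 0, 0.8, 0, 0, 0, 0], [0, 0, 0, 0, 0, 0, 0]]
  ]
}}

```text
t: 27.6
tcp_pos: [609.3, 155.2, 214.0]
eef_rot: [-0.0, -0.001, 1.0, -0.0]
ft_force: [0.3, 0.2, 0.4]
finger_gap: 25.6
grip_force: 15.0
```

Emit:
{"fn": "arm_command", "kwargs": {
  "series": [
    [[0, 0, 0.7, 0, 0, 0, 0], [0, 0, 0, 0, 0, 0, 0]]
  ]
}}

```text
t: 27.85
tcp_pos: [609.3, 155.2, 213.3]
eef_rot: [-0.0, -0.001, 1.0, -0.0]
ft_force: [1.0, -0.6, -0.4]
finger_gap: 25.1
grip_force: 15.0
```

Emit:
{"fn": "arm_command", "kwargs": {
  "series": [
    [[0, 0, 0.5, 0, 0, 0, 0], [0, 0, 0, 0, 0, 0, 0]]
  ]
}}

```text
t: 28.1
tcp_pos: [609.4, 155.2, 213.0]
eef_rot: [0.0, -0.001, 1.0, 0.0]
ft_force: [-1.3, 0.7, 1.3]
finger_gap: 25.1
grip_force: 15.0
```

Emit:
{"fn": "arm_command", "kwargs": {
  "series": [
    [[0, 0, 0.6, 0, 0, 0, 0], [0, 0, 0, 0, 0, 0, 0]]
  ]
}}

```text
t: 28.35
tcp_pos: [609.6, 155.3, 213.0]
eef_rot: [0.0, -0.001, 1.0, 0.0]
ft_force: [-1.8, -0.2, 5.3]
finger_gap: 25.7
grip_force: 15.0
```

The cap is seated on the collar: z stalls at 213.0, as expected, and the force is up. Release, rise and verify.

Emit:
{"fn": "arm_command", "kwargs": {
  "series": [
    [[0, 0, -0.4, 0, 0, 0, 0], [0, 0, 0, 0, 0, 0, 0.42], [0, 0, 0, 0, 0, 0, 0.5], [0, 0, 0, 0, 0, 0, 0.55], [0, 0, 0, 0, 0, 0, 0.55], [0, 0, -15, 0, 0, 0, 0.55], [0, 0, -40, 0, 0, 0, 0.55], [0, 0, -50, 0, 0, 0, 0.55]]
  ]
}}

```text
t: 29.35
tcp_pos: [608.9, 155.0, 319.1]
eef_rot: [-0.0, -0.001, 1.0, -0.0]
ft_force: [1.5, 0.3, 0.2]
finger_gap: 47.9
grip_force: 0.0
```

Emit:
{"fn": "arm_command", "kwargs": {
  "series": [
    [[40, 0, -20, 0, 0, 0, 0.6], [50, 0, 0, 0, 0, 0, 0.6], [50, 0, 0, 0, 0, 0, 0.6], [20, 0, 0, 0, 0, 0, 0.6], [0, 0, 0, 0, 0, 0, 0.6], [0, 0, 0, 0, 0, 0, 0.6]]
  ]
}}

```text
t: 30.1
tcp_pos: [450.3, 155.0, 338.4]
eef_rot: [0.001, -0.0, 1.0, 0.0]
ft_force: [-0.1, -0.1, -0.0]
finger_gap: 52.6
grip_force: 0.0
```

```bash
python3 - <<'E'
from h import *
print(tool()[:3,3]); ims=[]
PROF['rc']=PROF['resin'][:4]+[(12.5,128),(12.5,174)]
for n in('scene','side'):
    im=snapshot(n);K,W=cam(n); ims.append(im)
    for t in('resin','cap','hardener','tin','pot','offcut'):
        d=spotter.silhouettes(n,t)[:1]
        print(n,t,[(round(x['score'],2),ext(x)) for x in d])
    print('pred rc',box(K,W,'rc',[609.5,155.3,63]),'cap',box(K,W,'cap',[609.5,155.3,191]),'hard',box(K,W,'hardener',[631.7,-62.4,63]))
cv2.imwrite('pics/end.png',np.hstack([cv2.resize(ims[0][140:320,210:400],(400,380)),cv2.resize(ims[1][140:320,150:340],(400,380))]))
E
```

```text
[450.26 154.98 338.39]
scene resin [(0.96, array([286.5, 223.5, 315.5, 275.5]))]
scene cap [(0.81, array([295.5, 201.5, 310.5, 227.5]))]
scene hardener []
scene tin [(0.64, array([258.5, 211.5, 283.5, 248.5]))]
scene pot [(0.62, array([189.5, 156.5, 213.5, 186.5]))]
scene offcut [(0.69, array([189.5, 155.5, 214.5, 186.5]))]
pred rc [287.68 201.21 316.43 276.45] cap [296.83 201.21 310.08 226.87] hard [232.29 182.61 249.95 224.43]
side resin [(0.82, array([200.5, 243.5, 238.5, 299.5]))]
side cap [(0.97, array([204.5, 218.5, 221.5, 248.5]))]
side hardener [(0.63, array([228.5, 169.5, 247.5, 213.5]))]
side tin [(0.84, array([219.5, 214.5, 246.5, 253.5]))]
side pot [(0.62, array([264.5, 126.5, 290.5, 161.5]))]
side offcut [(0.8, array([166.5, 379.5, 236.5, 419.5]))]
pred rc [201.17 219.43 238.13 300.7 ] cap [204.68 219.43 222.88 249.3 ] hard [228.27 168.62 248.08 214.32]
```

View pics/end.png

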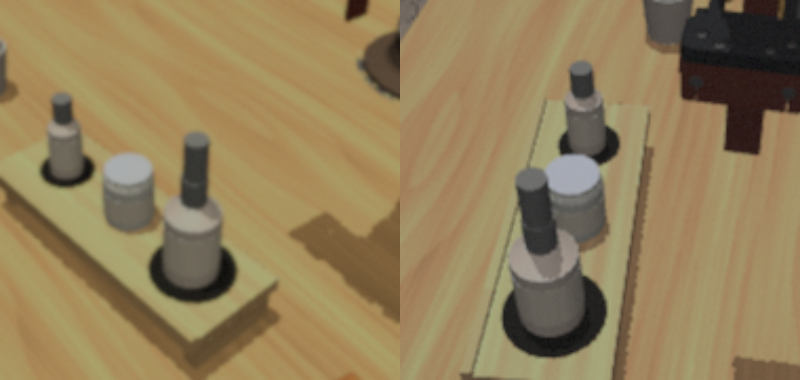

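Both bottles stand centred on their mats: resin at scene (193,265) and hardener at (66,165). The cap is home on the collar at (196,160), matching the predicted boxes to about 1 px. The tin, pot and offcut are unmoved, and the gripper is clear.

```bash
python3 -c "
from bench import ticket
print(ticket.job_done())"
```

```text
the job is handed in; nothing more can be done
None
```

The job is handed in: the resin stands on the large mat with its cap fully home on the collar, the hardener stands on the small mat, the tin, pot and offcut are unmoved in the camera checks, and the gripper has let go of everything; no verdict was returned.

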